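# Close the row of flip lids on the charm tray

## Robot

A 6-joint arm with a two-finger parallel gripper is mounted at the origin on the work surface. World frame = base frame: x ahead of the robot, y to its left, z up, the work surface at z = 0. Lengths are in m, angles in rad, forces in N, time in s.
With the tool pointing down it reaches from about 0.375 to 0.975 m from the base axis. Payload 3.8 kg.
Tool frame: the origin (TCP) lies at the centre of the arm's flange, where the gripper is bolted on; the fingertips stand 173 mm ahead of it and the grasp point (between the pads) lies 155 mm ahead of it (bot.tip_reach is the distance from the TCP to the fingertips, in m); z points along the fingers, y is the line along which they close (so a half turn about z gives the same grasp; the last joint's range is limited). The gripper opens to 85 mm and grips with 20 to 120 N. Pads are 22 mm wide; open, the fingers measure 114 mm over their backs; the gripper's body (76 mm by 85 mm) begins 54 mm behind the grasp point. The pads swing forward as they close: fully open they stand 13 mm farther back than shut.
Start: joints at [-0.037, 0.264, 1.604, -0, 1.274, -0.037], TCP at [0.675, -0, 0.405] pointing down, gripper open.
Joint ranges: [-2.63, 2.63], [-0.94, 2.18], [0.31, 2.57], [-1.31, 4.45], [0, 2.66], [-2.55, 2.55]. Speed limits (rad/s): [2.57, 2.57, 3.14, 3.14, 3.14, 3.14].

## Interface

Orientations are given as a rotation vector (axis times angle).
In Python, from workcell import bot gives the robot as it stands.
- The arm moves only by the tool drive_tool, never from a script. Its arguments are lists of equal length, an entry for each row: "claw": the finger opening in mm, from 0 to 85.4; "slide": the shift along the world's x, y, z each as a share of 0.5 m, from -1 to 1, a list of three; "yaw": the turn about the world's z as a share of 180 degrees, from -1 to 1. A call has 1 to 8 rows; each row is the pose to reach, as a shift and turn from the pose commanded when the call began, turning the shorter way round; what a row does not reach only later rows make up. A row lasts 1/12 s, in which the tool goes at most 41.7 mm and 7.16 degrees, less where a joint would pass 70% of its speed; a pose out of reach is approached as far as the arm can. A call with a number of a shift or a turn outside -1 to 1 is refused whole. A call with a gripper value outside its range is refused whole. The fingers move at their own pace and stop on an object; "newtons" is the grip in N (left out, the last holds). Time passes only in rows, so rows that repeat a pose let the fingers close. It gives the time, the measured TCP pose, the force, the opening and the grip force at its end, in the units of the state.
- bot.read_state(): the state, without advancing time (a new reading comes with each control period).
- bot.read_camera(name): name is "scene" or "side" or "wrist"; returns a dict with "color" (400x640x3 uint8, red, green, blue), "depth" (400x640 float32, m along the optical axis (not along the pixel's ray), 0 where there is no reading), "mtx" (3x3 intrinsics, pixels), "eye" and "rotation" of the camera in the world. Camera axes: x right, y up, looking along -z (the intrinsics and any distortion apply to the point x, -y, -z); pixel columns grow to the right and rows downward; lengths in m; the calibration is good to about 2 mm. A picture is of the moment at which its call begins.
- bot.finish_job(): hands the job in; it is judged then, once.
The state is a dict: "time": time; "q": joint angles; "joint_vel": joint speeds; "joint_torque": joint torques, N m; "tool_pos": TCP position; "tcp_rot": TCP orientation; "wrist_force": force on the tool from outside, world axes, zero at the start; "torque": the same for the moment, N m; "width": opening from 0.0 (shut) to 1.0 (fully open); "grip_force": force on a finger pad.
Only numpy, scipy, OpenCV 4.12 (cv2) and the standard library are available. Lean on these libraries where they do the work, as an engineer would, in place of code of your own. Each camera call takes 0.05 s, during which the arm holds its last target. There are 200 camera calls.

## Task

Close the curved charm tray for the night: run your closed fingertips lightly along the row from the red end to the blue end, pressing the five white lids down flat one after another in that order. Do not push the tray out of its place, lift it or lean hard on it, leave the dolls and the other goods where they stand, and take your hand away when all the lids are shut.

Things in the scene. Friction and masses are not known exactly. Their poses are not given: they have to be found in the camera images.
- tray: Curved charm tray, loose, ~0.95 kg: row of five white flip lids on an arc between a red and a blue end block, 50 mm wide, on a foam foot. Blocks and shut lids: flat tops, 36 mm high. Origin: on the counter under the third lid, z up. Centre line at arc angle a: x = -220 + 220 cos a, y = 220 sin a (mm); lid centres at a = -0.418 (first), -0.209, 0, 0.209, 0.418 rad
- red_end (a point): Centre of the top face of the red end block (22 mm along the row, 50 mm across, 36 mm high), at arc angle a = -0.572 rad: the start of the row. Pressed from above, blocks and lids sink together into the foam: not at all under 3 N, then 1 mm per 2 N, at most 6 mm, and spring back
- blue_end (a point): Centre of the top face of the blue end block, same size, at arc angle a = +0.572 rad: the end of the row
- lid1 (a joint): The first (next to the red end) lid: white plate, green dot, 38 mm along the row, 44 across, 4 thick. Hinged across the row at its edge nearer the red end, 34 mm high; the free edge, nearer the blue end, stands up. Value: opening in rad, 0 = shut flat, at most 0.8. Friction 0.012 N m, no spring: stays as left; a fingertip sliding at shut height from red to blue shuts it
- lid2 (a joint): The second lid: white plate, green dot, 38 mm along the row, 44 across, 4 thick. Hinged across the row at its edge nearer the red end, 34 mm high; the free edge, nearer the blue end, stands up. Value: opening in rad, 0 = shut flat, at most 0.8. Friction 0.012 N m, no spring: stays as left; a fingertip sliding at shut height from red to blue shuts it
- lid3 (a joint): The third (middle) lid: white plate, green dot, 38 mm along the row, 44 across, 4 thick. Hinged across the row at its edge nearer the red end, 34 mm high; the free edge, nearer the blue end, stands up. Value: opening in rad, 0 = shut flat, at most 0.8. Friction 0.012 N m, no spring: stays as left; a fingertip sliding at shut height from red to blue shuts it
- lid4 (a joint): The fourth lid: white plate, green dot, 38 mm along the row, 44 across, 4 thick. Hinged across the row at its edge nearer the red end, 34 mm high; the free edge, nearer the blue end, stands up. Value: opening in rad, 0 = shut flat, at most 0.8. Friction 0.012 N m, no spring: stays as left; a fingertip sliding at shut height from red to blue shuts it
- lid5 (a joint): The fifth (next to the blue end) lid: white plate, green dot, 38 mm along the row, 44 across, 4 thick. Hinged across the row at its edge nearer the red end, 34 mm high; the free edge, nearer the blue end, stands up. Value: opening in rad, 0 = shut flat, at most 0.8. Friction 0.012 N m, no spring: stays as left; a fingertip sliding at shut height from red to blue shuts it
- doll_a: Wooden doll, plain wood body, 85 mm tall, 38 mm wide, about 100 mm from the row on its hollow side; loose bystander, origin at the centre of its underside
- doll_b: Wooden doll, yellow body, 75 mm tall, 36 mm wide, about 100 mm from the row on its bulging side; loose bystander, origin at the centre of its underside
- candle_jar: Candle jar with red cap, 60 mm wide, 90 mm tall; loose bystander, origin at the centre of its underside
- pen_cup: Blue cup, 70 mm wide, 85 mm tall; loose bystander, origin at the centre of its underside
- gift_box: Red gift box with gold band, 75 x 55 x 40 mm; loose bystander, origin at the centre of its underside
- soap_tin: Round tin, 68 mm wide, 45 mm tall; loose bystander, origin at the centre of its underside

How it is judged:
By the outcome, as a careful person would: the job done as asked, in the order asked, and still so for the second after the job is handed in, with the robot touching nothing.
It also fails if it takes over 46 s, if anything falls off the work surface, if the arm or the gripper's body presses on something with over 40 N, if the wrist force passes 120 N, or if a joint passes its speed limit or range.

## Working session

There is one attempt and no reset: what is moved stays moved. The work goes in short steps, Python scripts to look and compute and a tool call to move; the robot and the scene stay as the last step left them, time stands still between calls to the robot, and variables do not carry over. Pictures are saved under pics/ and viewed, at most 10 in all, crops included, and the job is handed in when it is done.

Besides the shell and the picture viewer there is one more tool, called after ">>>" as name([rows], argument=value, ...), one row to a line, values as JSON. drive_tool: Moves the arm, as the interface text tells. Shift numbers are shares of 0.5 m and turn numbers shares of 180 degrees, none past 1 either way. Its arguments: {"type":"object","properties":{"claw":{"type":"array","items":{"type":"number"}},"slide":{"type":"array","items":{"type":"array","items":{"type":"number"}}},"yaw":{"type":"array","items":{"type":"number"}},"newtons":{"type":"number"}},"required":["claw","slide","yaw"]}

```bash
mkdir -p pics; ls; cat > h.py <<'E'
import numpy as np, cv2
from workcell import bot
def save(n,c): cv2.imwrite(f'pics/{n}.png', c['color'][:,:,::-1])
def pts(c):
    "world xyz for every pixel from depth (nan where none)"
    d=c['depth'];K=c['mtx'];v,u=np.mgrid[:d.shape[0],:d.shape[1]]
    P=np.stack([(u-K[0,2])/K[0,0]*d,-(v-K[1,2])/K[1,1]*d,-d],-1)
    W=P@np.array(c['rotation']).T+np.array(c['eye']); W[d==0]=np.nan
    return W
def ray(c,u,v,z):
    K=c['mtx'];r=np.array(c['rotation'])@np.array([(u-K[0,2])/K[0,0],-(v-K[1,2])/K[1,1],-1]);e=np.array(c['eye'])
    return e+r*(z-e[2])/r[2]
E
python3 - <<'E'
from h import *
import pickle
C={n:bot.read_camera(n) for n in('scene','side','wrist')}
pickle.dump(C,open('c0.pkl','wb'))
for n,c in C.items(): save(n+'0',c); print(n,c['eye'],c['mtx'].tolist(),[k for k in c])
print({k:np.round(v,3) for k,v in bot.read_state().items()})
cv2.imwrite('pics/two.png',cv2.resize(np.vstack([C['scene']['color'],C['wrist']['color']])[:,:,::-1],(480,600)))
E
```

```text
pics
scene [1.11912528 0.75457972 0.99401968] [[398.10536178177273, 0.0, 324.08104393212307], [0.0, 398.10536178177273, 201.94889219927003], [0.0, 0.0, 1.0]] ['color', 'depth', 'mtx', 'eye', 'rotation']
side [0.22041036 0.83781517 0.87047334] [[481.66440417458756, 0.0, 322.5782343810075], [0.0, 481.66440417458756, 203.87342476277186], [0.0, 0.0, 1.0]] ['color', 'depth', 'mtx', 'eye', 'rotation']
wrist [0.67414858 0.06785471 0.37285452] [[313.4190065030228, 0.0, 323.5817770858187], [0.0, 313.4190065030228, 198.4892070384862], [0.0, 0.0, 1.0]] ['color', 'depth', 'mtx', 'eye', 'rotation']
{'time': np.float64(0.15), 'q': array([-0.037,  0.265,  1.605,  0.   ,  1.274, -0.037]), 'joint_vel': array([-0.   , -0.001, -0.003,  0.002, -0.001,  0.001]), 'joint_torque': array([-0.0000e+00, -5.1591e+01, -3.6796e+01, -0.0000e+00,  8.0000e-03,
        0.0000e+00]), 'tool_pos': array([ 0.675, -0.   ,  0.404]), 'tcp_rot': array([-2.221e+00, -2.221e+00,  2.000e-03]), 'wrist_force': array([-0.3  ,  0.399,  0.178]), 'torque': array([-0.005,  0.049, -0.003]), 'grip_force': np.float64(0.0), 'width': np.float64(0.999)}
```

View pics/scene0.png

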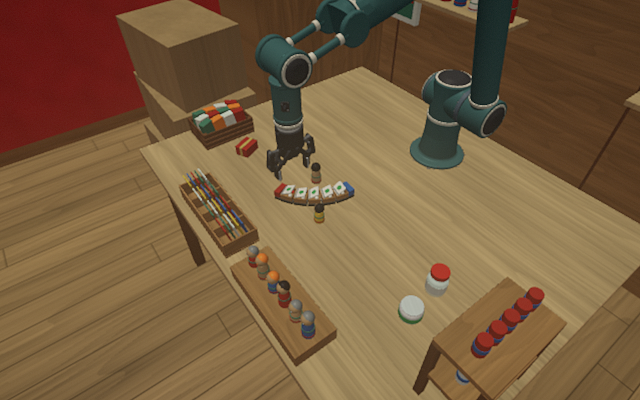

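View pics/wrist0.png

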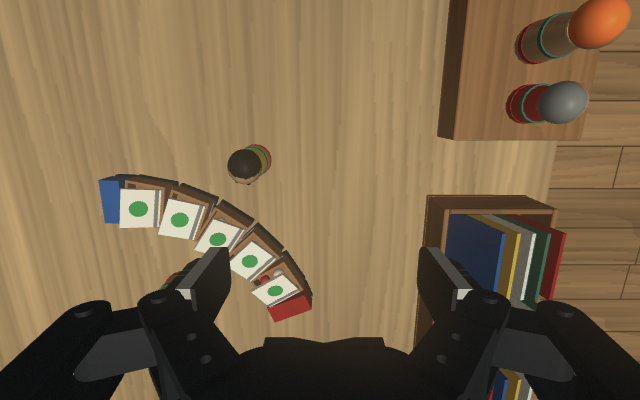

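The scene shows the tray with its red end at about (280,189) and its blue end at (350,188), with dolls on both sides at (316,172) and (319,213). In the wrist view red is at (290,307) and blue at (110,200), and one doll is partly hidden by the left finger. Next I measure the blocks from depth and from rays.

```bash
python3 - <<'E'
from h import *
import pickle
C=pickle.load(open('c0.pkl','rb'))
for n,c in C.items():
    W=pts(c);h=cv2.cvtColor(c['color'],cv2.COLOR_RGB2HSV).astype(int)
    H,S,V=h[...,0],h[...,1],h[...,2]
    reg=(W[...,2]>.005)&(W[...,2]<.09)&(W[...,0]>.45)&(W[...,0]<.8)&(abs(W[...,1])<.3)
    for col,m in dict(red=((H<6)|(H>174))&(S>150),blue=(abs(H-112)<8)&(S>120),green=(abs(H-65)<20)&(S>100),yel=(abs(H-25)<4)&(S>170)&(V>120)).items():
        k,l,st,ce=cv2.connectedComponentsWithStats((m&reg).astype(np.uint8))
        for i in range(1,k):
            if st[i,4]<12: continue
            P=W[l==i]; z=np.median(P[:,2]); T=P[abs(P[:,2]-.036)<.004]
            print(n,col,ce[i].round(1),st[i,4],'med',np.median(P,0).round(4),'zmax',P[:,2].max().round(3),'top mean',(T.mean(0).round(4) if len(T)>3 else None),len(T))
    print(n,'table z',np.nanmedian(W[...,2][(abs(W[...,0]-.65)<.2)&(abs(W[...,1])<.3)]))
E
```

```text
Traceback (most recent call last):
  File "h.py", line 8, in pts
    W=P@np.array(c['rotation']).T+np.array(c['eye']); W[d==0]=np.nan
      ~~~~~~~~~~~~~~~~~~~~~~~~~~~^~~~~~~~~~~~~~~~~~~
ValueError: operands could not be broadcast together with shapes (400,640) (3,)
```

```bash
python3 - <<'E'
import cv2
a=cv2.imread('pics/wrist0.png')[140:340,60:340]; b=cv2.imread('pics/side0.png')
cv2.imwrite('pics/w_crop.png',cv2.resize(a,(784,560),interpolation=2))
E
```

```text
(no output)
```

View pics/w_crop.png

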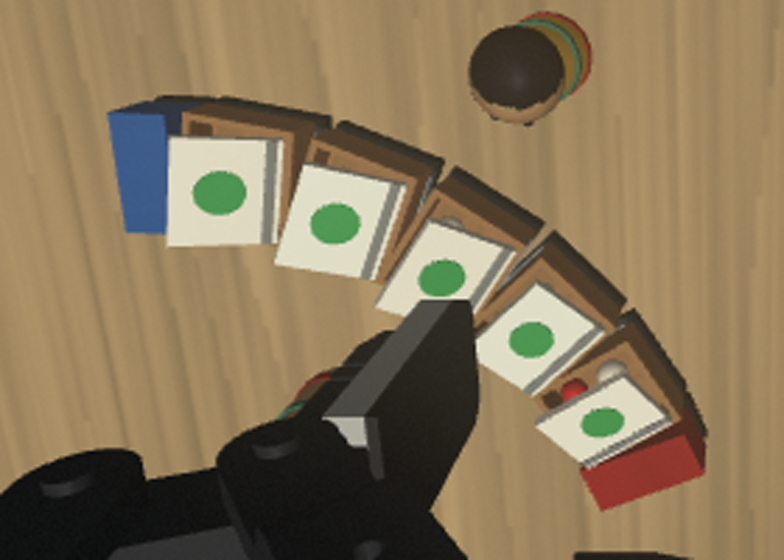

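View pics/side0.png

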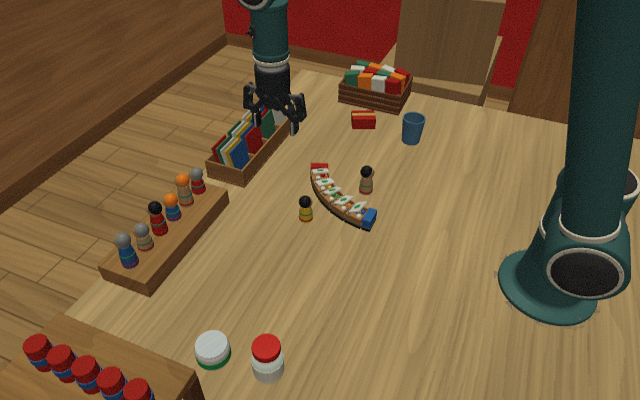

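The crop shows all five lids open. The blue block's top is at about crop (145,175) and the red block's at (645,470). The side view shows the tray's hollow side facing the robot, with a plain doll at (366,180) and a yellow doll at (306,208). The camera's `rotation` is a rotation vector, so I'm fixing the helper.

```bash
sed -i "s/np.array(c\['rotation'\])/cv2.Rodrigues(np.array(c['rotation'],float))[0]/" h.py; python3 - <<'E'
from h import *
import pickle
C=pickle.load(open('c0.pkl','rb'))
for n,c in C.items():
    W=pts(c);h=cv2.cvtColor(c['color'],cv2.COLOR_RGB2HSV).astype(int)
    H,S,V=h[...,0],h[...,1],h[...,2]
    reg=(W[...,2]>.005)&(W[...,2]<.11)&(W[...,0]>.45)&(W[...,0]<.85)&(abs(W[...,1])<.3)
    for col,m in dict(red=((H<6)|(H>174))&(S>150),blue=(abs(H-112)<8)&(S>120),green=(abs(H-65)<20)&(S>100),yel=(abs(H-25)<4)&(S>170)&(V>120)).items():
        k,l,st,ce=cv2.connectedComponentsWithStats((m&reg).astype(np.uint8))
        for i in range(1,k):
            if st[i,4]<12: continue
            P=W[l==i]; T=P[abs(P[:,2]-.036)<.004]
            print(n,col,ce[i].round(1),st[i,4],'med',np.median(P,0).round(4),'zmax',P[:,2].max().round(3),'top mean',(T.mean(0).round(4) if len(T)>3 else None),len(T))
    print(n,'table z',np.nanmedian(W[...,2][(abs(W[...,0]-.65)<.2)&(abs(W[...,1])<.3)]))
E
```

```text
scene red [279.4 188.5] 56 med [ 0.637  -0.1636  0.0376] zmax 0.042 top mean [ 0.6355 -0.1633  0.0371] 47
scene red [225.  202.7] 20 med [ 0.8379 -0.1643  0.0893] zmax 0.104 top mean None 0
scene blue [237.5 218.2] 19 med [ 0.8374 -0.0772  0.0872] zmax 0.106 top mean None 0
scene table z 0.0045432957290684195
side red [253.8 139.5] 337 med [ 0.8302 -0.1581  0.0728] zmax 0.107 top mean [ 0.822  -0.1659  0.0379] 5
side red [318.4 165.3] 75 med [ 0.6304 -0.1647  0.0381] zmax 0.042 top mean [ 0.6288 -0.1641  0.0377] 65
side red [323.3 175.4] 15 med [ 0.6041 -0.1405  0.0288] zmax 0.038 top mean None 2
side blue [239.5 154.7] 269 med [ 0.8304 -0.0779  0.073 ] zmax 0.106 top mean [ 0.8232 -0.0877  0.0376] 8
side blue [362.5 211.5] 12 med [ 0.4552 -0.041   0.029 ] zmax 0.035 top mean None 1
side green [267.6 124.8] 216 med [ 0.8297 -0.245   0.0721] zmax 0.106 top mean [ 0.8215 -0.2511  0.0393] 4
side yel [305.1 210.4] 37 med [0.5862 0.0234 0.04  ] zmax 0.047 top mean [0.5866 0.0237 0.0357] 17
side yel [305.2 217.8] 21 med [0.5843 0.0285 0.0176] zmax 0.024 top mean None 0
side table z 0.00336
[... 165 characters left out ...]
8 top mean [ 0.6304 -0.1646  0.036 ] 620
wrist blue [497.7 264.8] 223 med [ 0.8387 -0.0721  0.1016] zmax 0.103 top mean None 0
wrist blue [483.1 279.9] 23 med [ 0.834 -0.096  0.089] zmax 0.092 top mean None 0
wrist green [138.1 208.5] 212 med [ 0.4711 -0.0325  0.0474] zmax 0.054 top mean None 0
wrist green [179.4 219.6] 181 med [ 0.5136 -0.0461  0.0452] zmax 0.049 top mean None 0
wrist green [217.4 239. ] 157 med [ 0.554  -0.0686  0.0459] zmax 0.051 top mean None 0
wrist green [249.3 261. ] 134 med [ 0.5869 -0.0975  0.0423] zmax 0.045 top mean [ 0.5913 -0.1023  0.0397] 8
wrist green [274.7 290.5] 113 med [ 0.6147 -0.1347  0.0441] zmax 0.048 top mean None 1
wrist table z 0.0016476856600876888
```

```bash
cat > meas.py <<'E'
from h import *
import sys,pickle
from scipy.optimize import least_squares
A=np.array([-.418,-.209,0,.209,.418])
def arc(p,a,r=.22):
    a=np.asarray(a,float);l=np.stack([-.22+r*np.cos(a),r*np.sin(a)],-1)
    c,s=np.cos(p[2]),np.sin(p[2]); return l@np.array([[c,s],[-s,c]])+p[:2]
def blocks(c,ztop=.036):
    W=pts(c);h=cv2.cvtColor(c['color'],cv2.COLOR_RGB2HSV).astype(int);H,S,V=np.moveaxis(h,-1,0)
    reg=(W[...,0]>.38)&(W[...,0]<.7)&(W[...,1]>-.25)&(W[...,1]<.06)
    o={}
    for col,m in dict(red=((H<6)|(H>174))&(S>150),blue=(abs(H-111)<9)&(S>110)).items():
        m=(m&reg&(abs(W[...,2]-ztop)<.007)).astype(np.uint8)
        k,l,st,ce=cv2.connectedComponentsWithStats(m)
        if k<2: continue
        i=1+st[1:,4].argmax(); v,u=np.nonzero(l==i)
        P=np.array([ray(c,a,b,ztop)[:2] for a,b in zip(u,v)],np.float32)
        r=cv2.minAreaRect(P*1000); o[col]=(np.array(r[0])/1000,r[1],r[2],W[l==i].mean(0),cv2.boxPoints(r)/1000,len(u))
    return o
def dots(c):
    W=pts(c);h=cv2.cvtColor(c['color'],cv2.COLOR_RGB2HSV).astype(int);H,S,V=np.moveaxis(h,-1,0)
    m=((abs(H-65)<20)&(S>100)&(W[...,2]>.025)&(W[...,2]<.07)&(W[...,0]>.38)&(W[...,0]<.7)&(W[...,1]<.02)).astype(np.uint8)
    k,l,st,ce=cv2.connectedComponentsWithStats(m)
    return [np.nanmean(W[l==i],0) for i in range(1,k) if st[i,4]>40]
E
python3 - <<'E'
from meas import *
C=pickle.load(open('c0.pkl','rb'))
for n in C:
    for k,v in blocks(C[n]).items(): print(n,k,v[0].round(4),np.round(v[1],1),round(v[2],1),v[3].round(4),v[5]); print(v[4].round(4).tolist())
D=dots(C['wrist']);R=blocks(C['wrist'])['red'][0]
D=sorted(D,key=lambda d:np.hypot(*(d[:2]-R)))
print(np.round(D,4))
def f(p):
    e=list(arc(p,-.572)-R)
    for a,d in zip(A,D):
        n=arc(p,a,.221)-arc(p,a,.22); n/=np.hypot(*n); e.append((d[:2]-arc(p,a))@n)
    return np.array(e)*1000
best=min((least_squares(f,[.55,-.07,y]) for y in (0,1,2,3,-1,-2)),key=lambda s:s.cost)
p=best.x;print(p,f(p).round(2)); print(arc(p,[-.572,*A,.572]).round(4))
for a,d in zip(A,D):
    t=arc(p,a+.001)-arc(p,a);t/=np.hypot(*t);s=(d[:2]-arc(p,a))@t+.019;print('open',np.arctan2(d[2]-.034,s).round(2),s.round(4))
E
```

```text
scene red [ 0.6343 -0.1643] [48.2 18.2] 22.2 [ 0.6351 -0.1632  0.0376] 53
[[0.6085000038146973, -0.16500000655651093], [0.6154000163078308, -0.1818999946117401], [0.6600000262260437, -0.16369999945163727], [0.6531000137329102, -0.1467999964952469]]
scene blue [ 0.4379 -0.0283] [45.7 17.8] 85.5 [ 0.4374 -0.0253  0.0369] 45
[[0.42730000615119934, -0.0502999983727932], [0.4449999928474426, -0.05169999971985817], [0.44859999418258667, -0.006200000178068876], [0.4309000074863434, -0.004800000227987766]]
side red [ 0.6285 -0.166 ] [45.6 23.1] 23.7 [ 0.6293 -0.1635  0.038 ] 75
[[0.6029999852180481, -0.16459999978542328], [0.6122999787330627, -0.1858000010251999], [0.6539999842643738, -0.16740000247955322], [0.6446999907493591, -0.14630000293254852]]
side blue [ 0.4331 -0.027 ] [54.2 23.1] 89.5 [ 0.4327 -0.0251  0.0374] 136
[[0.4212999939918518, -0.05400000140070915], [0.44440001249313354, -0.05420000106096268], [0.4447999894618988, -0.0], [0.42179998755455017, 0.00019999999494757503]]
wrist red [ 0.6299 -0.1647] [49.8 22. ] 22.0 [ 0.6304 -0.1646  0.036 ] 620
[[0.6028000116348267, -0.1639000028371811], [0.6110000014305115, -0.1842000037431717], [0.6571000218391418, -0.1656000018119812], [0.6488999724388123, -0.1451999992132187]]
wrist blue [ 0.4351 -0.0279] [49.4 21.6] 87.7 [ 0.4345 -0.0259  0.0364] 737
[[0.42329999804496765, -0.05209999904036522], [0.4449000060558319, -0.05299999937415123], [0.44690001010894775, -0.003700000001117587], [0.4253000020980835, -0.00279999990016222]]
[[ 0.615  -0.135   0.0442]
 [ 0.5869 -0.0977  0.0424]
 [ 0.5538 -0.0687  0.0461]
 [ 0.5135 -0.0461  0.0452]
 [ 0.4711 -0.0325  0.0475]]
[ 0.55243076 -0.06775796  0.95991092] [-0.05 -0.02 -0.06 -0.02  0.04 -0.05  0.03]
[[ 0.6299 -0.1648]
 [ 0.6147 -0.1345]
 [ 0.5871 -0.0979]
 [ 0.5524 -0.0678]
 [ 0.5123 -0.0455]
 [ 0.4684 -0.032 ]
 [ 0.4348 -0.0281]]
open 0.51 0.0184
open 0.41 0.0192
open 0.61 0.0173
open 0.57 0.0177
open 0.69 0.0163
```

```bash
python3 - <<'E'
from meas import *
p=[.55243,-.06776,.95991]; print(bot.tip_reach)
for a in np.linspace(-.60,.60,17):
    q=arc(p,a);y=np.degrees(a+p[2])+90-180
    print(round(a,3),q.round(4),'yaw',y.round(1),'from start shares',((q-[.675,0])/.5).round(4),(y/180).round(4))
E
```

```text
0.1734
-0.6 [ 0.6321 -0.1705] yaw -69.4 from start shares [-0.0857 -0.341 ] -0.3854
-0.525 [ 0.6258 -0.1553] yaw -65.1 from start shares [-0.0985 -0.3106] -0.3616
-0.45 [ 0.6183 -0.1406] yaw -60.8 from start shares [-0.1135 -0.2812] -0.3377
-0.375 [ 0.6097 -0.1265] yaw -56.5 from start shares [-0.1307 -0.253 ] -0.3138
-0.3 [ 0.6    -0.1131] yaw -52.2 from start shares [-0.1499 -0.2262] -0.2899
-0.225 [ 0.5895 -0.1005] yaw -47.9 from start shares [-0.1711 -0.2009] -0.2661
-0.15 [ 0.5779 -0.0886] yaw -43.6 from start shares [-0.1941 -0.1773] -0.2422
-0.075 [ 0.5656 -0.0777] yaw -39.3 from start shares [-0.2188 -0.1554] -0.2183
0.0 [ 0.5524 -0.0678] yaw -35.0 from start shares [-0.2451 -0.1355] -0.1945
0.075 [ 0.5386 -0.0588] yaw -30.7 from start shares [-0.2729 -0.1176] -0.1706
0.15 [ 0.5241 -0.0509] yaw -26.4 from start shares [-0.3018 -0.1019] -0.1467
0.225 [ 0.509  -0.0441] yaw -22.1 from start shares [-0.3319 -0.0883] -0.1228
0.3 [ 0.4935 -0.0385] yaw -17.8 from start shares [-0.3629 -0.077 ] -0.099
0.375 [ 0.4777 -0.0341] yaw -13.5 from start shares [-0.3947 -0.0681] -0.0751
0.45 [ 0.4615 -0.0308] yaw -9.2 from start shares [-0.427  -0.0616] -0.0512
0.525 [ 0.4451 -0.0288] yaw -4.9 from start shares [-0.4598 -0.0576] -0.0273
0.6 [ 0.4286 -0.028 ] yaw -0.6 from start shares [-0.4927 -0.056 ] -0.0035
```

>>> drive_tool([
  [-0.03, -0.08, -0.03],
  [-0.06, -0.16, -0.06],
  [-0.09, -0.24, -0.1],
  [-0.09, -0.3, -0.14],
  [-0.09, -0.34, -0.16],
  [-0.09, -0.34, -0.16],
  [-0.09, -0.34, -0.16],
  [-0.09, -0.34, -0.16],
], claw=[0, 0, 0, 0, 0, 0, 0, 0], yaw=[-0.035, -0.07, -0.105, -0.14, -0.175, -0.21, -0.245, -0.28], newtons=20)

```text
time: 0.82
tool_pos: [0.6294, -0.171, 0.3234]
tcp_rot: [-2.958, -1.053, 0.003]
wrist_force: [-0.4, 0.1, 0.3]
width: 0.001
grip_force: 0.0
```

>>> drive_tool([
  [0.004, -0.001, -0.04],
  [0.004, -0.001, -0.08],
  [0.004, -0.001, -0.12],
  [0.004, -0.001, -0.15],
  [0.004, -0.001, -0.17],
  [0.004, -0.001, -0.18],
], claw=[0, 0, 0, 0, 0, 0], yaw=[-0.035, -0.07, -0.105, -0.105, -0.105, -0.105])

```text
time: 1.32
tool_pos: [0.6311, -0.1702, 0.2324]
tcp_rot: [-3.089, -0.565, 0.005]
wrist_force: [0.2, -0.5, -0.6]
width: 0.002
grip_force: 0.0
```

```bash
python3 - <<'E'
from h import *
c=bot.read_camera('wrist');save('w1',c);s=bot.read_camera('side')
cv2.imwrite('pics/m1.png',np.hstack([cv2.resize(c['color'],(400,250)),cv2.resize(s['color'][100:240,260:420],(400,350))[:250]])[:,:,::-1])
st=bot.read_state();print(st['tool_pos'],st['tcp_rot'],st['wrist_force'])
E
```

```text
[ 0.63158922 -0.17037708  0.23356856] [-3.08941217e+00 -5.64794604e-01  2.89191982e-03] [-0.13661067  0.10914192 -0.17626567]
```

View pics/m1.png

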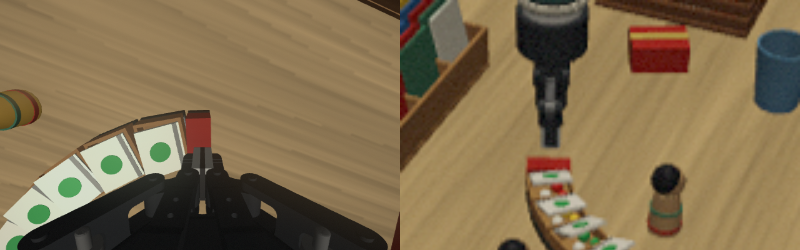

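The side view shows the closed fingertips just above the red block at (548,145). The wrist view shows them lined up across its red top at (200,140). Descending in small steps.

>>> drive_tool([
  [0, 0, -0.02],
  [0, 0, -0.032],
  [0, 0, -0.04],
  [0, 0, -0.044],
  [0, 0, -0.044],
], claw=[0, 0, 0, 0, 0], yaw=[0, 0, 0, 0, 0])

```text
time: 1.83
tool_pos: [0.6318, -0.1704, 0.2121]
tcp_rot: [-3.09, -0.564, 0.001]
wrist_force: [-0.6, -0.3, -0.6]
width: 0.002
grip_force: 0.0
```

>>> drive_tool([
  [0, 0, -0.001],
  [0, 0, -0.002],
  [0, 0, -0.003],
], claw=[0, 0, 0], yaw=[0, 0, 0])

```text
time: 2.08
tool_pos: [0.6322, -0.1706, 0.2116]
tcp_rot: [3.09, 0.564, 0.001]
wrist_force: [-0.3, -0.3, -0.1]
width: 0.003
grip_force: 0.0
```

>>> drive_tool([
  [0, 0, -0.001],
  [0, 0, -0.002],
  [0, 0, -0.003],
  [0, 0, -0.003],
], claw=[0, 0, 0, 0], yaw=[0, 0, 0, 0])

```text
time: 2.42
tool_pos: [0.6319, -0.1705, 0.2096]
tcp_rot: [-3.09, -0.564, 0.0]
wrist_force: [0.5, 0.6, -0.2]
width: 0.002
grip_force: 0.0
```

>>> drive_tool([
  [0, 0, -0.001],
  [0, 0, -0.002],
  [0, 0, -0.002],
], claw=[0, 0, 0], yaw=[0, 0, 0])

```text
time: 2.67
tool_pos: [0.632, -0.1705, 0.2091]
tcp_rot: [3.09, 0.564, -0.0]
wrist_force: [-2.1, 0.1, 3.6]
width: 0.0
grip_force: 2.1
```

>>> drive_tool([
  [0, 0, -0.001],
  [-0.0024, 0.006, -0.001],
  [-0.005, 0.012, -0.001],
  [-0.0074, 0.018, -0.001],
  [-0.01, 0.0244, -0.001],
  [-0.0124, 0.0304, -0.001],
], claw=[0, 0, 0, 0, 0, 0], yaw=[0, 0.005, 0.01, 0.015, 0.02, 0.024])

```text
time: 3.17
tool_pos: [0.6264, -0.1555, 0.209]
tcp_rot: [3.064, 0.683, 0.004]
wrist_force: [2.0, -3.2, 4.9]
width: 0.001
grip_force: 2.4
```

>>> drive_tool([
  [-0.0036, 0.0074, 0],
  [-0.0074, 0.0148, 0],
  [-0.0112, 0.0221, 0],
  [-0.015, 0.0294, 0],
  [-0.0192, 0.0366, 0],
  [-0.0235, 0.0437, 0],
  [-0.0278, 0.0507, 0],
  [-0.0322, 0.0576, 0],
], claw=[0, 0, 0, 0, 0, 0, 0, 0], yaw=[0.006, 0.012, 0.018, 0.024, 0.03, 0.036, 0.042, 0.048])

```text
time: 3.83
tool_pos: [0.6097, -0.1261, 0.2085]
tcp_rot: [3.006, 0.913, 0.001]
wrist_force: [2.1, -3.0, 5.5]
width: 0.002
grip_force: 2.6
```

```bash
python3 - <<'E'
from meas import *
c=bot.read_camera('wrist');s=bot.read_camera('scene')
for n,k in(('wrist',c),('scene',s),('side',bot.read_camera('side'))):
    for q,v in blocks(k).items(): print(n,q,v[0].round(4),np.round(v[1],1),round(v[2],1),v[3].round(4),v[5])
cv2.imwrite('pics/m2.png',np.hstack([cv2.resize(c['color'],(400,250)),cv2.resize(s['color'][140:240,240:400],(400,250))])[:,:,::-1])
st=bot.read_state();print(st['tool_pos'],st['wrist_force'])
E
```

```text
wrist red [ 0.6368 -0.1623] [37.8 22.1] 22.3 [ 0.6377 -0.1623  0.0353] 2978
scene red [ 0.6327 -0.1647] [50.9 20.7] 25.4 [ 0.6336 -0.1647  0.0357] 58
scene blue [ 0.4379 -0.0285] [46.2 17.8] 85.5 [ 0.4371 -0.0263  0.0358] 43
side red [ 0.6428 -0.1597] [14.2 23.2] 23.4 [ 0.6419 -0.1577  0.0365] 30
side blue [ 0.4329 -0.0248] [55.8 23. ] 87.0 [ 0.433  -0.025   0.0362] 135
[ 0.60946903 -0.12560312  0.20832902] [ 1.18056476 -1.27088861  4.48379902]
```

View pics/m2.png

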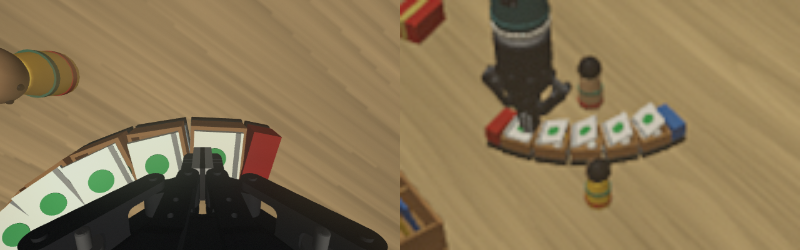

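The tray hasn't moved, lid 1 is closing under the tips (wrist view, 205,150), and the force is a light 5 N or so. Carrying on.

>>> drive_tool([
  [-0.0047, 0.0068, 0],
  [-0.0095, 0.0135, 0],
  [-0.0144, 0.0202, 0],
  [-0.0194, 0.0268, 0],
  [-0.0246, 0.0332, 0],
  [-0.0298, 0.0396, 0],
  [-0.0351, 0.0458, 0],
  [-0.0404, 0.052, 0],
], claw=[0, 0, 0, 0, 0, 0, 0, 0], yaw=[0.006, 0.012, 0.018, 0.024, 0.03, 0.036, 0.042, 0.048])

```text
time: 4.65
tool_pos: [0.5897, -0.1, 0.2086]
tcp_rot: [2.928, 1.136, 0.002]
wrist_force: [2.6, -3.7, 4.7]
width: 0.0
grip_force: 2.6
```

>>> drive_tool([
  [-0.0057, 0.006, 0],
  [-0.0115, 0.012, 0],
  [-0.0173, 0.0179, 0],
  [-0.0232, 0.0238, 0],
  [-0.0293, 0.0293, 0],
  [-0.0354, 0.0348, 0],
  [-0.0416, 0.0402, 0],
  [-0.0478, 0.0456, 0],
], claw=[0, 0, 0, 0, 0, 0, 0, 0], yaw=[0.006, 0.012, 0.018, 0.024, 0.03, 0.036, 0.042, 0.048])

```text
time: 5.32
tool_pos: [0.5657, -0.0772, 0.2085]
tcp_rot: [2.835, 1.354, 0.002]
wrist_force: [3.0, -2.2, 5.6]
width: -0.0
grip_force: 2.7
```

```bash
python3 - <<'E'
from meas import *
c=bot.read_camera('wrist');s=bot.read_camera('scene')
for n,k in(('wrist',c),('scene',s),('side',bot.read_camera('side'))):
    for q,v in blocks(k).items(): print(n,q,v[0].round(4),np.round(v[1],1),round(v[2],1),v[3].round(4),v[5])
print(np.round(dots(c),4))
st=bot.read_state();print(st['tool_pos'],st['wrist_force'])
E
```

```text
wrist red [ 0.6341 -0.1628] [41.4 21.8] 22.2 [ 0.6349 -0.1633  0.0351] 3000
wrist blue [ 0.4403 -0.0224] [37.  29.6] 87.8 [ 0.4319 -0.0178  0.0353] 1221
scene red [ 0.6345 -0.164 ] [49.2 20.6] 26.0 [ 0.6344 -0.1641  0.0357] 58
scene blue [ 0.438  -0.0269] [49.6 17.8] 85.5 [ 0.4373 -0.0238  0.0362] 44
side red [ 0.6393 -0.1587] [19.8 18.4] 23.7 [ 0.6398 -0.1578  0.0364] 37
side blue [ 0.4328 -0.0252] [54.7 22.7] 87.9 [ 0.4326 -0.0247  0.0363] 135
[[ 0.55   -0.0644  0.0357]
 [ 0.5864 -0.0969  0.0356]
 [ 0.5138 -0.0461  0.0444]
 [ 0.6143 -0.1333  0.0355]
 [ 0.4714 -0.0328  0.0466]]
[ 0.56521811 -0.07688175  0.20824642] [ 1.97801983 -0.28431551  5.37368697]
```

Lids 1 and 2 are flat and the tray is in place. Continuing.

>>> drive_tool([
  [-0.0065, 0.0051, 0],
  [-0.013, 0.0101, 0],
  [-0.0197, 0.015, 0],
  [-0.0264, 0.0198, 0],
  [-0.0332, 0.0244, 0],
  [-0.0401, 0.029, 0],
  [-0.047, 0.0335, 0],
  [-0.054, 0.0378, 0],
], claw=[0, 0, 0, 0, 0, 0, 0, 0], yaw=[0.006, 0.012, 0.018, 0.024, 0.03, 0.036, 0.042, 0.048])

```text
time: 6.13
tool_pos: [0.5386, -0.0583, 0.2084]
tcp_rot: [2.725, 1.563, 0.002]
wrist_force: [3.5, -2.5, 4.9]
width: -0.001
grip_force: 2.6
```

>>> drive_tool([
  [-0.0072, 0.004, 0],
  [-0.0144, 0.008, 0],
  [-0.0217, 0.0119, 0],
  [-0.029, 0.0158, 0],
  [-0.0365, 0.0193, 0],
  [-0.044, 0.0228, 0],
  [-0.0516, 0.0261, 0],
  [-0.0592, 0.0294, 0],
], claw=[0, 0, 0, 0, 0, 0, 0, 0], yaw=[0.006, 0.012, 0.018, 0.024, 0.03, 0.036, 0.042, 0.048])

```text
time: 6.8
tool_pos: [0.509, -0.0436, 0.2085]
tcp_rot: [2.599, 1.764, 0.002]
wrist_force: [3.1, -1.2, 5.9]
width: -0.003
grip_force: 2.6
```

>>> drive_tool([
  [-0.0077, 0.0029, 0],
  [-0.0154, 0.0058, 0],
  [-0.0232, 0.0085, 0],
  [-0.031, 0.0112, 0],
  [-0.0389, 0.0135, 0],
  [-0.0468, 0.0158, 0],
  [-0.0547, 0.0179, 0],
  [-0.0626, 0.02, 0],
], claw=[0, 0, 0, 0, 0, 0, 0, 0], yaw=[0.006, 0.012, 0.018, 0.024, 0.03, 0.036, 0.042, 0.048])

```text
time: 7.47
tool_pos: [0.4776, -0.0337, 0.2084]
tcp_rot: [2.459, 1.955, 0.002]
wrist_force: [3.7, -1.1, 6.1]
width: -0.0
grip_force: 2.8
```

>>> drive_tool([
  [-0.0081, 0.0018, 0],
  [-0.0162, 0.0036, 0],
  [-0.0243, 0.0051, 0],
  [-0.0324, 0.0066, 0],
  [-0.0406, 0.0077, 0],
  [-0.0488, 0.0088, 0],
  [-0.057, 0.0097, 0],
  [-0.0652, 0.0106, 0],
], claw=[0, 0, 0, 0, 0, 0, 0, 0], yaw=[0.006, 0.012, 0.018, 0.024, 0.03, 0.036, 0.042, 0.048])

```text
time: 8.13
tool_pos: [0.445, -0.0284, 0.2084]
tcp_rot: [2.305, 2.134, 0.002]
wrist_force: [4.5, 0.1, 5.6]
width: -0.002
grip_force: 2.8
```

```bash
python3 - <<'E'
from meas import *
c=bot.read_camera('wrist')
for n,k in(('wrist',c),('scene',bot.read_camera('scene')),('side',bot.read_camera('side'))):
    for q,v in blocks(k).items(): print(n,q,v[0].round(4),np.round(v[1],1),round(v[2],1),v[3].round(4),v[5])
print(np.round(dots(c),4))
st=bot.read_state();print(st['tool_pos'],st['wrist_force'])
E
```

```text
wrist blue [ 0.4358 -0.0198] [33.  21.6] 87.7 [ 0.4342 -0.0139  0.0351] 1667
scene red [ 0.6351 -0.1624] [51.  21.1] 22.2 [ 0.6343 -0.164   0.0357] 57
scene blue [ 0.4393 -0.0127] [17.9 20.3] 72.6 [ 0.4381 -0.0117  0.0351] 18
side red [ 0.6276 -0.1639] [45.6 18.5] 23.7 [ 0.6288 -0.1638  0.0364] 77
side blue [ 0.4331 -0.0252] [54.5 22.6] 87.2 [ 0.4309 -0.0209  0.036 ] 96
[[ 0.4676 -0.032   0.0354]
 [ 0.511  -0.0452  0.0353]
 [ 0.5513 -0.0671  0.0353]
 [ 0.5862 -0.0967  0.0352]
 [ 0.612  -0.1286  0.0351]]
[ 0.44438999 -0.02830074  0.2080749 ] [ 1.94867076 -0.02276712  7.14275601]
```

All five lids read flat. I'll finish on the blue block, then lift straight up.

>>> drive_tool([
  [-0.007, 0.0006, 0.0005],
  [-0.014, 0.001, 0.001],
  [-0.02, 0.0014, 0.001],
  [-0.02, 0.0014, 0.003],
  [-0.02, 0.0014, 0.01],
  [-0.02, 0.0014, 0.03],
  [-0.02, 0.0014, 0.07],
  [-0.02, 0.0014, 0.12],
], claw=[0, 0, 0, 0, 0, 0, 0, 0], yaw=[0.005, 0.01, 0.015, 0.015, 0.015, 0.015, 0.015, 0.015])

```text
time: 8.95
tool_pos: [0.4327, -0.0278, 0.2664]
tcp_rot: [-2.251, -2.182, 0.008]
wrist_force: [0.8, -0.2, -0.4]
width: 0.003
grip_force: 0.0
```

>>> drive_tool([
  [0, 0, 0.06],
  [0, 0, 0.12],
  [0, 0, 0.18],
  [0.06, 0, 0.24],
  [0.12, 0, 0.28],
  [0.18, 0, 0.28],
  [0.22, 0, 0.28],
  [0.22, 0, 0.28],
], claw=[0, 0, 0, 0, 0, 0, 0, 0], yaw=[0, 0, 0, 0, 0, 0, 0, 0])

```text
time: 9.62
tool_pos: [0.5474, -0.0281, 0.4083]
tcp_rot: [-2.256, -2.186, -0.0]
wrist_force: [-0.4, 0.0, 0.9]
width: 0.001
grip_force: 0.0
```

```bash
python3 - <<'E'
from meas import *
c=bot.read_camera('wrist');s=bot.read_camera('side')
for n,k in(('wrist',c),('scene',bot.read_camera('scene')),('side',s)):
    for q,v in blocks(k).items(): print(n,q,v[0].round(4),np.round(v[1],1),round(v[2],1),v[3].round(4),v[5])
print(np.round(dots(c),4))
st=bot.read_state();print(st['time'],st['tool_pos'],st['wrist_force'])
cv2.imwrite('pics/m3.png',np.hstack([cv2.resize(c['color'],(400,250)),cv2.resize(s['color'][130:255,240:440],(400,250))])[:,:,::-1])
E
```

```text
wrist red [ 0.6435 -0.1516] [12.5 26.8] 73.6 [ 0.6441 -0.153   0.0358] 102
wrist blue [ 0.4352 -0.0281] [47.8 21.1] 87.7 [ 0.4354 -0.0277  0.0363] 817
scene red [ 0.6337 -0.1646] [46.9 18.2] 22.2 [ 0.6349 -0.1636  0.0371] 52
scene blue [ 0.4379 -0.0288] [45.8 17.9] 85.5 [ 0.4379 -0.0266  0.037 ] 49
side red [ 0.6285 -0.166 ] [45.6 23.1] 23.7 [ 0.6295 -0.164   0.0377] 77
side blue [ 0.4331 -0.025 ] [58.3 23.1] 89.5 [ 0.4327 -0.0246  0.0369] 142
[[ 0.4669 -0.0319  0.0366]
 [ 0.5108 -0.0449  0.0364]
 [ 0.5512 -0.0668  0.0365]
 [ 0.5861 -0.0968  0.0364]
 [ 0.6139 -0.1333  0.0363]]
9.7667 [ 0.54400606 -0.02798228  0.40695927] [ 0.45608615  0.94517821 -0.57034977]
```

View pics/m3.png

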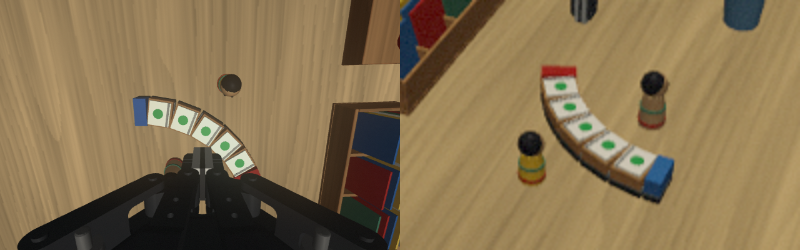

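Both views show all five lids lying flat at 36 mm, the tray where it was, both dolls standing and the hand clear. Handing in.

```bash
python3 -c "
from workcell import bot
print(bot.finish_job())"
```

```text
the job is handed in; nothing more can be done
None
```

I shut all five lids in order from the red end to the blue end with a light press (wrist readings up to about 7 N); the tray stayed in place and both dolls were still standing, the hand is clear, and the job is handed in.

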